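# Torque a shelf-tier clamp nut with a click wrench

### The arm

A 6-joint arm with a two-finger parallel gripper is mounted at the origin on the work surface. World frame = base frame: x ahead of the robot, y to its left, z up, the work surface at z = 0. Lengths are in mm, angles in rad, forces in N, time in s.
With the tool pointing down it reaches from about 350 to 975 mm from the base axis. Payload 7.1 kg.
Tool frame: the origin (TCP) lies on the front face of the gripper's body, between the roots of the fingers; the fingertips stand 80 mm ahead of it and the grasp point (between the pads) lies 61 mm ahead of it (env.tips_ahead is the distance from the TCP to the fingertips, in mm); z points along the fingers, y is the direction in which the jaws open and shut (so a half turn about z gives the same grasp; the last joint's range is limited). The gripper opens to 88 mm and grips with 3 to 60 N. Pads are 20 mm wide; open, the fingers measure 115 mm over their backs; the gripper's body (75 mm by 178 mm) begins 61 mm behind the grasp point.
Start: joints at [-1.164, 0.423, 1.63, -0, 1.089, -0.019], TCP at [258.171, -569.169, 302.675] pointing down, gripper open.
Joint ranges: [-3, 3], [-0.9, 2.11], [0.09, 2.58], [-1.31, 4.45], [0.11, 2.69], [-2.54, 2.54]. Speed limits (rad/s): [2.39, 2.39, 3.01, 3.14, 3.14, 3.14].

### API

Orientations are given as a unit quaternion [x, y, z, w].
In Python, from station import env, set_gripper, viewer, workorder gives the robot as it stands. Calls block until the motion is done:
- env.reach(position, orientation): joint-space move of the TCP to a pose.
- env.move_l(position, rot=None, rate=150, f_stop=None): straight line of the TCP; rot=None keeps the orientation; rate is the mean speed in mm/s. With f_stop (N) it stops when the force on the tool has changed by that much, and returns True; else False.
- env.move_joints(angles): joint-space move.
- set_gripper(opening): finger opening in mm; the grip force is fixed at half the most; returns when the fingers have stopped.
- env.hold(seconds).
- env.ik(position, orientation): joint angles nearest the present ones, or None.
- env.read_state(): the state.
- viewer.camera(name): name is "side" or "top" or "wrist"; returns the picture (400x640x3 uint8, blue, green, red); there is no depth.
- viewer.camera_params(name): a dict with "fx", "fy", "cx", "cy" (pixels), "pose" (4x4, takes a point from camera to world coordinates); the wrist camera has in their place "tool_from_camera" (4x4, takes a point from camera to tool coordinates, whose origin is the TCP and whose axes are the flange's). Camera axes: x right, y up, looking along -z (the intrinsics and any distortion apply to the point x, -y, -z); pixel columns grow to the right and rows downward; lengths in mm; the calibration is good to about 2 mm. A picture is of the moment at which its call begins: read the wrist's pose just before it. camera_params takes no time and is no camera call.
A pose or a line that the arm cannot do raises env.IKError and nothing moves.
- workorder.sign_off(): hands the job in, once; it reports no verdict.
The state is a dict: "time_s": time; "qpos": joint angles; "dq": joint speeds; "tau": joint torques, N m; "tool_pos": TCP position; "orientation": TCP orientation; "force": force on the tool from outside, world axes, zero at the start; "wrist_torque": the same for the moment, N m; "width": finger opening in mm.
Only numpy, scipy, OpenCV 4.12 (cv2) and the standard library are available. Lean on these libraries where they do the work, as an engineer would, in place of code of your own. Each camera call takes 0.05 s, during which the arm holds its last target.

### The job

Pick the click wrench up from the bamboo tray, set its square ring fully down over the brass nut on the corner of the grey shelf tier, and push its handle round clockwise (seen from above) until the handle's hinge clicks, that is, visibly breaks over. Stop pushing straight after the click, before the hinge runs to its end, let the handle spring back straight and leave the wrench sitting on the nut. Do not force the wrench against the nut, and leave the flask, the mate and the scoop where they are.

Things in the scene. Friction and masses are not known exactly. Their poses are not given: they have to be found in the camera images.
- wrench: Steel head of the click wrench (0.49 kg, 225 mm from ring centre to handle end, 22 mm tall, flat below). Origin: ring centre on the underside; x from ring to handle, z up. Ring 48 mm square, 22 mm high, with a 32.5 mm square through hole, sides along x and y. Neck 18 mm wide, 22 mm tall, from x = 24 to 72 mm: pinch it to carry (centre of mass near x = 42 mm).
- handle: Its handle: steel shank, then a blue ribbed grip 20 mm wide, 22 mm tall, 50 to 150 mm along x. Origin on the underside at the upright hinge pin, 75 mm from the ring centre; x along the handle, parallel to the wrench's x when straight, as a spring holds it. See grip for how it clicks.
- grip (a point): Middle of the blue grip, 100 mm from the hinge pin and 175 mm from the ring centre, 11 mm above the underside; axes as the handle's. A push of 8 N here square to the handle, clockwise from above (0.8 N m about the pin), breaks the hinge over against a nearly constant force; the end stop is at 0.60 rad. Let go, it springs back straight. Push it from one side: clamped, it cannot swivel.
- nut: Brass clamp nut on the tier's corner, 30 mm square, 23 mm high, top 8 mm tapering to 23 mm square. Origin: centre of its underside, on the round flange it stands on (112 mm across, top 85 mm above the table); x, y along its sides, z up. The ring goes on in any quarter turn and is fully down when its underside lies on the flange.
- nut_top (a point): Centre of the nut's top, 108 mm above the table. The nut turns clockwise against an even drag (3 to 4.5 N at the grip), then comes up tight and turns no further, and the wrench clicks. How far it turns before that differs each time (about 0.05 to 0.75 rad, after up to 0.1 rad of play in the ring) and cannot be seen.
- tier: Grey steel shelf tier, fixed. Origin on the table under the nut. Deck 60 mm above the table, -60 to 220 mm in x, -300 to 60 mm in y. Flask and mate stand on it towards -y; the free side for the wrench's handle is +y. Post stubs 18 mm high, 28 mm across, stand on the deck at (190, 30), (-30, -270), (190, -270) mm.
- tray: Bamboo tray, fixed, 240 mm (its x) by 320 mm (its y), rim 20 mm high, walls 6 mm, floor 6 mm above the table. Origin: centre of its underside. The wrench lies in its +x half (ring towards -y, handle towards +y), the scoop in its -x half.
- flask: Stainless flask with black press-button pourer, 90 mm across, 250 mm tall, loose on the tier's deck. Origin: centre of its underside. Leave alone.
- mate: Glazed terracotta mate cup, 84 mm across, 88 mm tall, with a steel straw up to 140 mm, loose on the tier's deck. Origin: centre of its underside. Leave alone.
- scoop: Red plastic scoop, 45 mm wide, 150 mm long along y (-70 to 80 mm), 24 mm tall, loose in the tray. Origin on its underside. Leave alone.

How it is judged (in metres and radians):
On the way, in this order (a step that is already met when the one before it is completed fails the run):
1. the wrench's ring is fully down over the nut, its handle straight (horizontal distance between wrench and nut_top below 0.005 m and z of wrench in the frame of nut_top below -0.018 m and angle between wrench's own z axis and vertical below 0.1 rad and angle between the x axis of handle and the x axis of wrench, either way round below 0.07 rad), for 0.2 s.
2. with the ring on the nut, the handle breaks over by at least 0.10 rad (horizontal distance between wrench and nut_top below 0.005 m and z of wrench in the frame of nut_top below -0.018 m and angle between wrench's own z axis and vertical below 0.1 rad and angle between the x axis of handle and the x axis of wrench, either way round above 0.1 rad), for 0.1 s.
At the end, for the whole second after the job is handed in: The wrench sits on the nut and is at rest: ring centre within 5 mm of the nut's axis, underside within 5 mm of the flange (at least 18 mm below the nut's top), tilted less than 0.10 rad, handle sprung back to within 0.07 rad of straight (all of step 1 and linear speed of wrench below 0.02 m/s); the robot touches nothing.
It fails at once if the handle is pushed on past the click to the end of its hinge (broken over by more than 0.36 rad) (angle between the x axis of handle and the x axis of wrench, either way round above 0.36 rad).
It fails at once if the wrench is forced against the nut with more than 110 N (contact force between wrench and nut above 110 N).
It fails at once if the flask is shifted by more than 25 mm or tipped (distance of flask from where it was at the start of the episode above 0.025 m or angle between flask's own z axis and vertical above 0.3 rad).
It fails at once if the mate is shifted by more than 25 mm or tipped (distance of mate from where it was at the start of the episode above 0.025 m or angle between mate's own z axis and vertical above 0.3 rad).
It fails at once if the scoop is shifted by more than 25 mm or tipped (distance of scoop from where it was at the start of the episode above 0.025 m or angle between scoop's own z axis and vertical above 0.3 rad).
It also fails if it takes over 72 s, if anything falls off the work surface, if the arm or the gripper's body presses on something with over 40 N, if the wrist force passes 120 N, or if a joint passes its speed limit or range.

## Working session

There is one attempt and no reset: what is moved stays moved. The work goes in short steps, each a Python script; the robot and the scene stay as the last script left them, time stands still between calls to the robot, and variables do not carry over. Pictures are saved under pics/ and viewed, and the job is handed in when it is done.

```bash
mkdir -p pics; ls
python3 - <<'E'
from station import env, set_gripper, viewer, workorder
import cv2, numpy as np
np.set_printoptions(precision=4,suppress=True)
for n in ["top","side","wrist"]:
    s=env.read_state()
    im=viewer.camera(n); cv2.imwrite(f"pics/{n}0.png",im)
    print(n,viewer.camera_params(n))
print(s, env.tips_ahead)
E
```

```text
pics
top {'fx': 388.6305735670524, 'fy': 388.6305735670524, 'cx': 319.69293956295786, 'cy': 194.38606657241704, 'pose': array([[ -0.0239,   0.988 ,  -0.1528, 449.6125],
       [ -0.9997,  -0.0221,   0.0134,  -1.3196],
       [  0.0099,   0.1531,   0.9882, 923.1877],
       [  0.    ,   0.    ,   0.    ,   1.    ]])}
side {'fx': 417.8528306087669, 'fy': 417.8528306087669, 'cx': 315.7247534535281, 'cy': 206.1962115747648, 'pose': array([[   0.9979,    0.0518,   -0.039 ,  512.7267],
       [  -0.0648,    0.7621,   -0.6442, -743.0302],
       [  -0.0037,    0.6454,    0.7638,  966.4346],
       [   0.    ,    0.    ,    0.    ,    1.    ]])}
wrist {'fx': 354.86886825470685, 'fy': 354.86886825470685, 'cx': 317.3198582214733, 'cy': 197.32544010619077, 'tool_from_camera': array([[ -0.0006,   0.9548,   0.2971,  81.5858],
       [  1.    ,   0.0006,   0.0001,   1.1816],
       [ -0.    ,   0.2971,  -0.9548, -82.6381],
       [  0.    ,   0.    ,   0.    ,   1.    ]])}
{'time_s': 0.1, 'qpos': array([-1.164 ,  0.4238,  1.6306,  0.    ,  1.0886, -0.019 ]), 'dq': array([-0.0013, -0.0013, -0.0026, -0.0024,  0.0005, -0.    ]), 'tau': array([  0.0021, -54.5615, -27.4326,   0.0646,   0.0188,  -0.    ]), 'tool_pos': array([ 258.0428, -568.821 ,  301.9909]), 'orientation': array([ 0.9774,  0.2113, -0.0001, -0.0007]), 'force': array([-0.0795,  0.9525, -0.8111]), 'wrist_torque': array([0.0201, 0.0203, 0.0295]), 'width': 87.60255274740943} 80.0
```

View pics/top0.png

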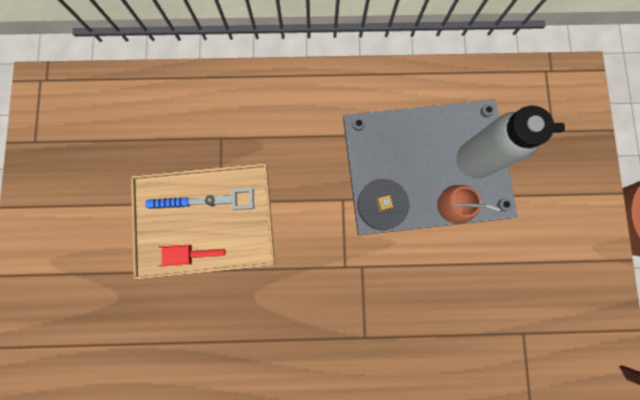

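View pics/side0.png

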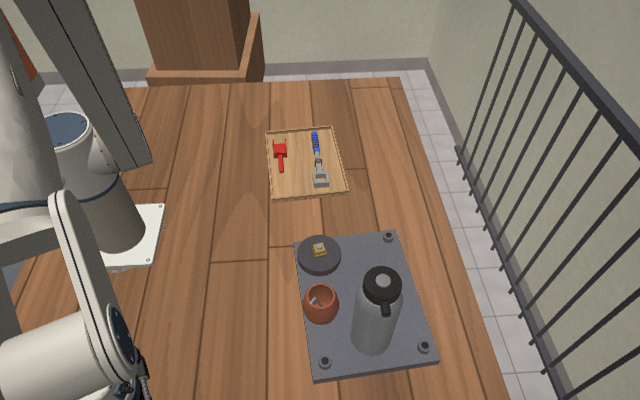

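View pics/wrist0.png

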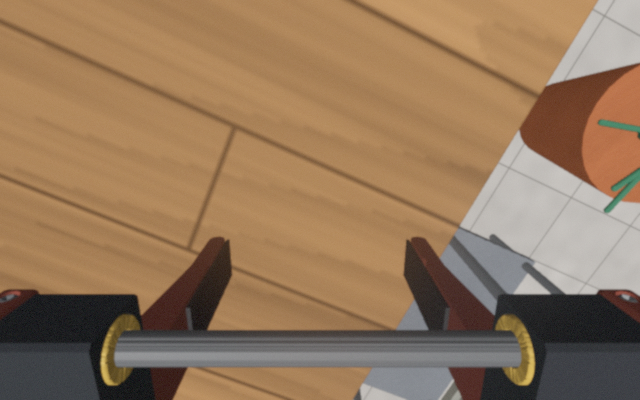

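```bash
cat > h.py <<'E'
from station import env, set_gripper, viewer, workorder
import cv2, numpy as np
from scipy.spatial.transform import Rotation as R
np.set_printoptions(precision=3,suppress=True)
def pose_of(name,state=None):
    p=viewer.camera_params(name)
    if 'pose' in p: return p,p['pose']
    T=np.eye(4);T[:3,:3]=R.from_quat(state['orientation']).as_matrix();T[:3,3]=state['tool_pos']
    return p,T@p['tool_from_camera']
def world(name,uv,z,state=None):
    p,T=pose_of(name,state)
    d=np.array([(uv[0]-p['cx'])/p['fx'],-(uv[1]-p['cy'])/p['fy'],-1.])
    d=T[:3,:3]@d;o=T[:3,3]
    return o+d*(z-o[2])/d[2]
def pix(name,X,state=None):
    p,T=pose_of(name,state)
    c=np.linalg.inv(T)@np.append(X,1)
    return np.array([p['cx']+p['fx']*c[0]/-c[2],p['cy']+p['fy']*c[1]/c[2]])
def quat(yaw):  # tool down; tool y (jaw) axis at angle yaw+pi/2.. tool x at angle yaw
    c,s=np.cos(yaw),np.sin(yaw)
    return R.from_matrix(np.array([[c,s,0],[s,-c,0],[0,0,-1.]])).as_quat()
def crop(fn,u0,v0,w,h,k,out):
    im=cv2.imread(fn)[v0:v0+h,u0:u0+w]
    cv2.imwrite(out,cv2.resize(im,None,fx=k,fy=k,interpolation=cv2.INTER_CUBIC))
E
python3 - <<'E'
from h import *
crop('pics/top0.png',120,155,160,120,5,'pics/c1.png')
crop('pics/top0.png',345,155,100,80,6,'pics/c2.png')
print('nut',world('top',(385,203),108),'ring',world('top',(243,199),28),'grip',world('top',(167,203),28))
s=env.read_state();print(R.from_quat(s['orientation']).as_matrix())
E
```

```text
nut [ 554.143 -150.333  108.   ] ring [581.214 164.814  28.   ] grip [575.803 340.236  28.   ]
[[ 0.911  0.413 -0.   ]
 [ 0.413 -0.911  0.001]
 [ 0.    -0.001 -1.   ]]
```

View pics/c1.png

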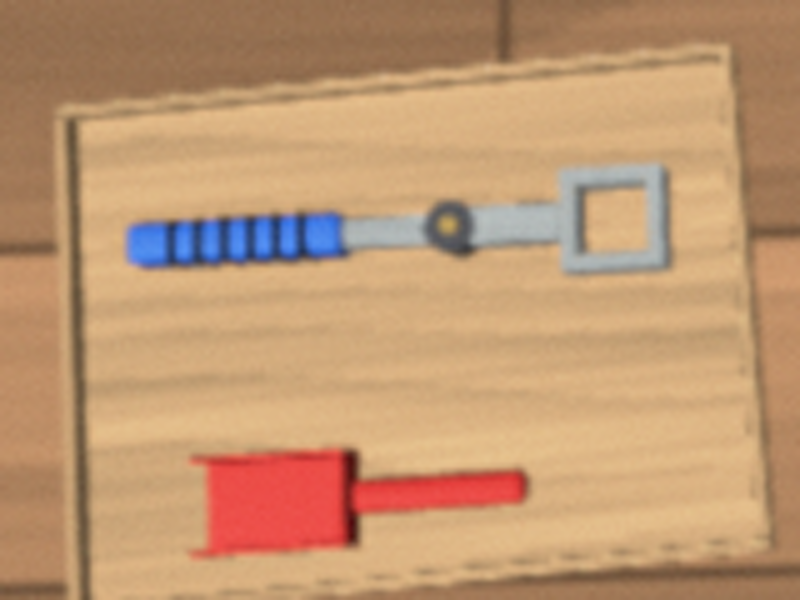

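View pics/c2.png

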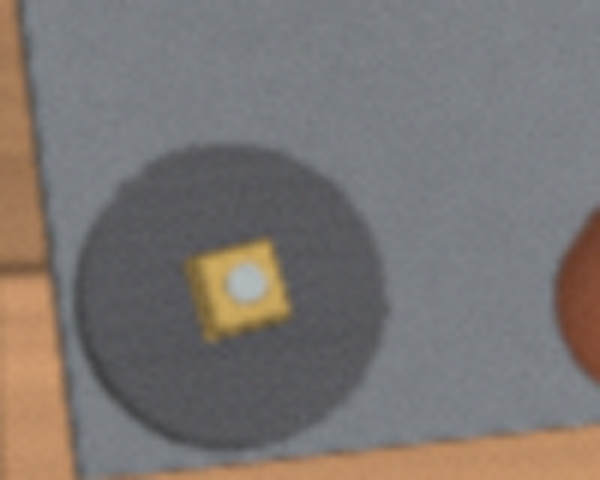

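The top camera shows the ring near pixel (243,199) with the handle running left (+y). The nut is near (385,203), turned about 13° to the image. I'll take close looks with the wrist camera from matching heights over each.

Run:
```python
from h import *
s=env.read_state()
a=1.60; d=np.array([np.cos(a),np.sin(a),0])
ring=np.array([581.2,164.8,28])
print(env.ik(ring+45*d+[0,0,60],quat(a)),env.ik(ring+45*d+[0,0,60],quat(a+np.pi)))
nut=np.array([554,-150,108.])
for b in (1.81,):
    e=np.array([np.cos(b),np.sin(b),0])
    print(env.ik(nut+45*e+[0,0,60],quat(b)),env.ik(nut+45*e+[0,0,60],quat(b+np.pi)))
e=np.array([np.cos(1.81),np.sin(1.81),0])
env.reach(nut-18*e+[0,0,122],quat(1.81)); 
s=env.read_state(); im=viewer.camera('wrist'); cv2.imwrite('pics/w1.png',im); np.save('s1.npy',np.r_[s['tool_pos'],s['orientation']]);print(s['time_s'],s['tool_pos'],s['force'])
env.reach(ring-18*d+[0,0,122],quat(1.60))
s=env.read_state(); im=viewer.camera('wrist'); cv2.imwrite('pics/w2.png',im); np.save('s2.npy',np.r_[s['tool_pos'],s['orientation']]);print(s['time_s'],s['tool_pos'],s['force'])
```

```text
[ 0.328  0.708  1.74  -0.     0.693  0.299] None
[-0.215  0.513  1.87  -0.     0.758 -0.454] None
1.9917 [ 558.182 -168.376  230.174] [-0.474 -0.146  0.191]
3.275 [582.093 145.912 150.263] [ 0.165 -0.05  -0.375]
```

View pics/w1.png

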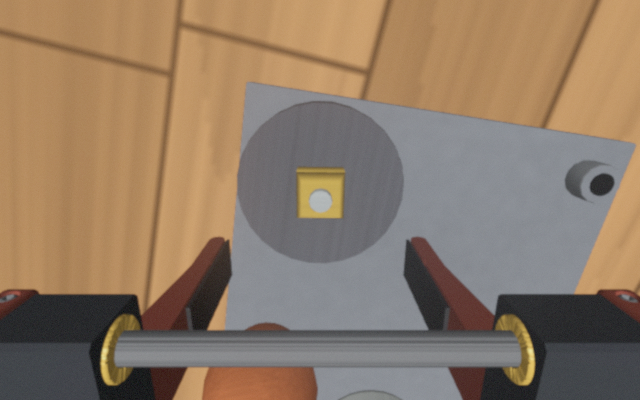

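View pics/w2.png

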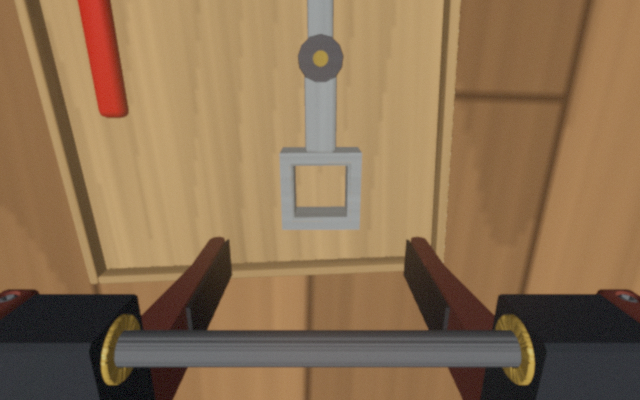

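Run:
```python
from h import *
crop('pics/w1.png',280,150,80,80,7,'pics/c3.png')
crop('pics/w2.png',260,10,120,230,2.6,'pics/c4.png')
crop('pics/w2.png',270,140,100,100,6,'pics/c5.png')
```

```text
(no output)
```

View pics/c3.png

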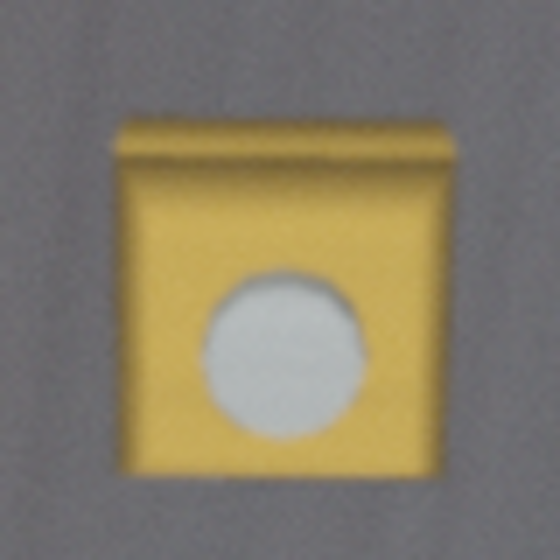

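View pics/c4.png

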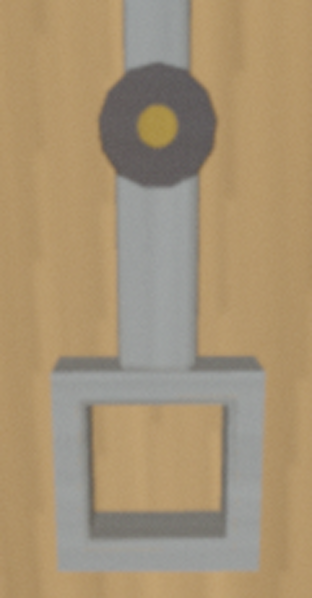

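View pics/c5.png

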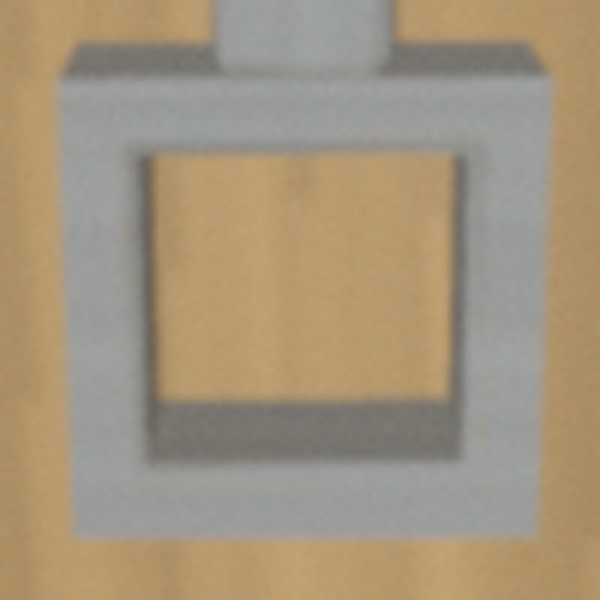

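```bash
cat > fit.py <<'E'
from h import *
from scipy.optimize import least_squares
def st(f):
    a=np.load(f); return dict(tool_pos=a[:3],orientation=a[3:])
def fit(name,pts,uv,z0,x0,s):
    pts=np.array(pts,float);uv=np.array(uv)
    def f(p):
        c,sn=np.cos(p[2]),np.sin(p[2])
        return np.concatenate([pix(name,[p[0]+c*a-sn*b,p[1]+sn*a+c*b,z0+h],s)-w for (a,b,h),w in zip(pts,uv)])
    r=least_squares(f,x0,x_scale=[1,1,.01]); return r.x,r.fun.reshape(-1,2)
E
python3 - <<'E'
from fit import *
c5=lambda x,y:(270+(x+.5)/6-.5,140+(y+.5)/6-.5)
c3=lambda x,y:(280+(x+.5)/7-.5,150+(y+.5)/7-.5)
c4=lambda x,y:(260+(x+.5)/2.6-.5,10+(y+.5)/2.6-.5)
# tool y = image right = at tool yaw a: tool y axis = (sin a,-cos a) -> wrench frame -y is image right
w,r=fit('wrist',[(24,24,22),(24,-24,22),(-24,24,22),(-24,-24,22)],[c5(59,77),c5(551,77),c5(75,538),c5(538,538)],6,[581,165,1.6],st('s2.npy'))
print('wrench',w);print(r)
print('hinge pt',world('wrist',c4(157,127),30,st('s2.npy')), np.r_[w[:2]]+75*np.array([np.cos(w[2]),np.sin(w[2])]))
n,r=fit('wrist',[(15,15,15),(15,-15,15),(-15,15,15),(-15,-15,15)],[c3(117,157),c3(456,157),c3(122,475),c3(440,475)],85,[554,-150,1.8],st('s1.npy'))
print('nut',n);print(r)
for p in [(15,15,0),(15,-15,0),(11.5,11.5,23),(11.5,-11.5,23),(-11.5,11.5,23),(-11.5,-11.5,23)]:
    c,s_=np.cos(n[2]),np.sin(n[2]); uv=pix('wrist',[n[0]+c*p[0]-s_*p[1],n[1]+s_*p[0]+c*p[1],85+p[2]],st('s1.npy'))
    print(p,(uv-[280,150])*7)
E
```

```text
wrench [583.518 166.224   1.602]
[[-0.126  0.267]
 [ 0.358  0.015]
 [-0.112 -0.03 ]
 [-0.136 -0.273]]
hinge pt [580.954 241.121  30.   ] [581.21  241.189]
nut [ 556.196 -152.519    1.8  ]
[[-0.349 -0.332]
 [ 0.047  0.018]
 [-0.579  0.032]
 [ 0.894  0.348]]
(15, 15, 0) [120.587 114.936]
(15, -15, 0) [441.303 117.254]
(11.5, 11.5, 23) [147.821 213.647]
(11.5, -11.5, 23) [418.021 215.563]
(-11.5, 11.5, 23) [149.384 467.214]
(-11.5, -11.5, 23) [411.1   468.977]
```

Run:
```python
from h import *
a=1.602; d=np.array([np.cos(a),np.sin(a),0]); ring=np.array([583.5,166.2,0])
g=ring+42*d
env.reach(g+[0,0,140],quat(a)); env.move_l(g+[0,0,90],rate=100)
set_gripper(0); s=env.read_state(); print(s['time_s'],s['width'],s['tool_pos'],s['force'],s['wrist_torque'])
set_gripper(60)
env.move_l(g+[0,0,150],rate=150)
env.move_l(ring-18*d+[0,0,150],rate=150)
s=env.read_state(); im=viewer.camera('wrist'); cv2.imwrite('pics/w3.png',im); np.save('s3.npy',np.r_[s['tool_pos'],s['orientation']]);print(s['time_s'],s['tool_pos'],R.from_quat(s['orientation']).as_matrix()[:,0])
crop('pics/w3.png',270,140,100,100,6,'pics/c6.png')
```

```text
5.4083 17.737076865604266 [582.135 208.164  89.957] [ 0.961 -0.544  0.578] [-0.013  0.001  0.1  ]
7.3167 [583.935 148.032 149.452] [-0.03  1.    0.  ]
```

View pics/c6.png

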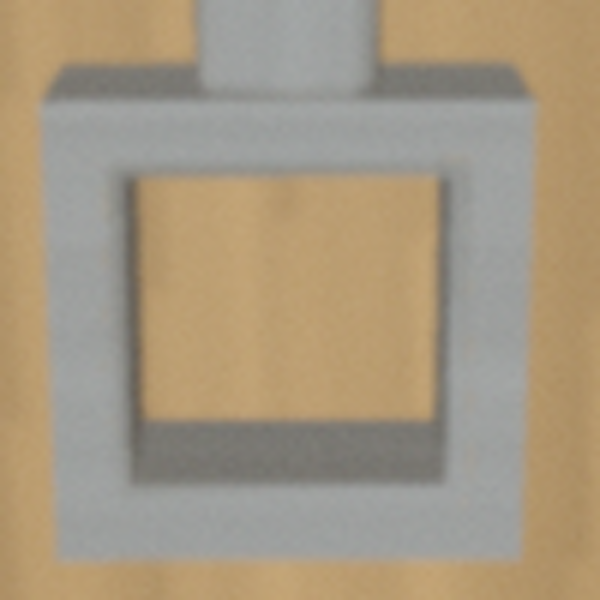

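View pics/w3.png

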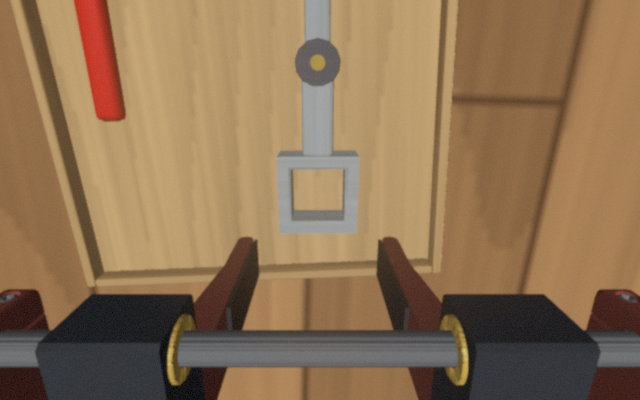

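Run:
```python
from fit import *
c5=lambda x,y:(270+(x+.5)/6-.5,140+(y+.5)/6-.5)
w,r=fit('wrist',[(24,24,22),(24,-24,22),(-24,24,22),(-24,-24,22)],[c5(43,101),c5(536,101),c5(60,560),c5(522,560)],6,[581,165,1.6],st('s3.npy'))
print(w,r.ravel())
a=1.602; d=np.array([np.cos(a),np.sin(a)]);l=np.array([np.sin(a),-np.cos(a)])
t=np.array([582.135,208.164])
print('ring rel. grip: along tool x',(w[:2]-t)@d,'lateral tool y',(w[:2]-t)@l)
```

```text
[583.68  166.152   1.602] [-0.115  0.161  0.252  0.004 -0.168 -0.014  0.022 -0.153]
ring rel. grip: along tool x -42.03951604776746 lateral tool y 0.23402436985778063
```

Run:
```python
from h import *
t=np.array([582.135,208.164])
a=1.602
env.move_l([*t,150],rate=200); env.move_l([*t,90],rate=100)
set_gripper(0); s=env.read_state(); print(s['time_s'],s['width'],s['tool_pos'])
env.move_l([*t,225],rate=150)
b=1.803; e=np.array([np.cos(b),np.sin(b)]);l=np.array([np.sin(b),-np.cos(b)])
p=np.array([556.2,-152.5])+42.04*e-0.23*l
env.reach([*p,225],quat(b)); env.move_l([*p,204],rate=80); env.hold(0.2)
s=env.read_state();print(s['time_s'],s['width'],s['tool_pos'],p,s['force'],s['wrist_torque'])
cv2.imwrite('pics/sd1.png',viewer.camera('side'));cv2.imwrite('pics/w4.png',viewer.camera('wrist'))
crop('pics/sd1.png',270,200,110,90,7,'pics/c7.png')
```

```text
9.2917 17.509003326302256 [582.135 208.194  90.09 ]
12.1833 18.4033739639757 [ 546.54  -111.633  204.233] [ 546.302 -111.641] [-0.767  0.779 -4.678] [-0.026 -0.115 -0.003]
```

View pics/c7.png

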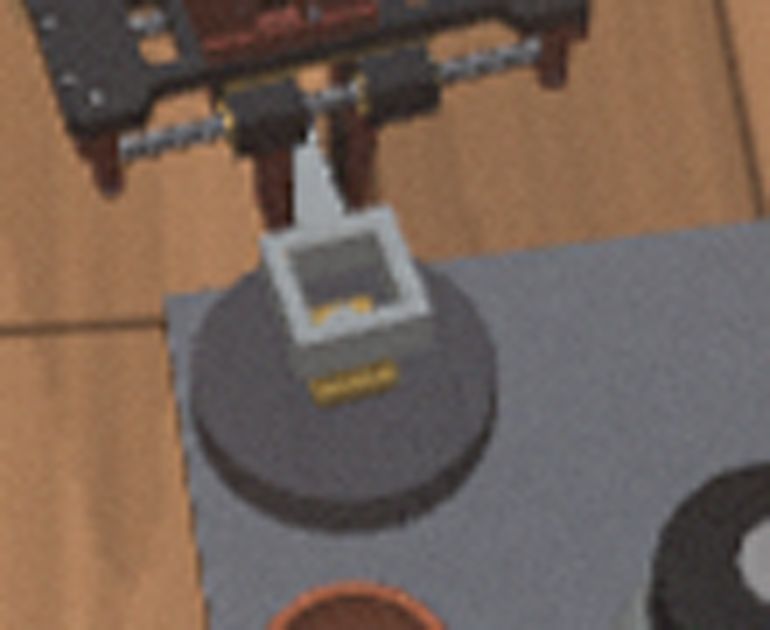

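View pics/w4.png

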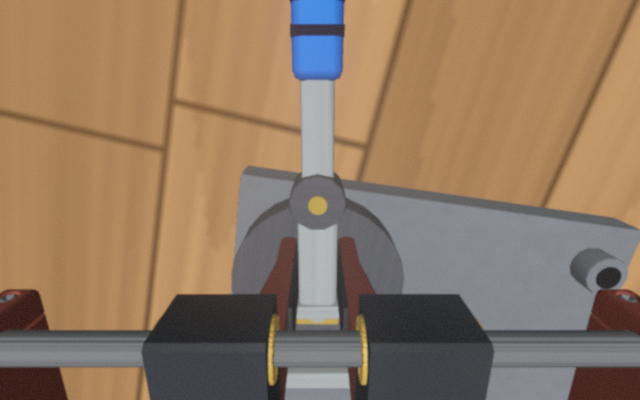

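Run:
```python
from h import *
p=np.array([546.30,-111.64])
f0=env.read_state()['force']
for z in (194,188,182,176,171.5,170):
    h=env.move_l([*p,z],rate=25,f_stop=15)
    s=env.read_state();print(z,h,s['time_s'],s['tool_pos'],s['force']-f0,s['wrist_torque'])
    if h: break
cv2.imwrite('pics/sd2.png',viewer.camera('side'))
crop('pics/sd2.png',270,200,110,90,7,'pics/c8.png')
```

```text
194 False 12.8333 [ 546.251 -111.638  193.802] [ 1.88  -0.159  0.316] [-0.045 -0.109  0.047]
188 False 13.225 [ 546.168 -111.599  187.765] [1.455 0.145 0.543] [-0.044 -0.115  0.046]
182 False 13.6167 [ 546.156 -111.588  181.758] [ 0.744  0.621 -0.644] [-0.006 -0.086 -0.025]
176 False 14.0083 [ 546.18  -111.598  175.769] [ 1.102  0.396 -0.004] [-0.032 -0.116  0.015]
171.5 False 14.3417 [ 546.16  -111.609  171.277] [1.556 0.499 0.535] [ 0.03  -0.12   0.025]
170 False 14.5917 [ 546.291 -111.636  169.954] [0.819 0.228 0.111] [-0.044 -0.116  0.043]
```

View pics/c8.png

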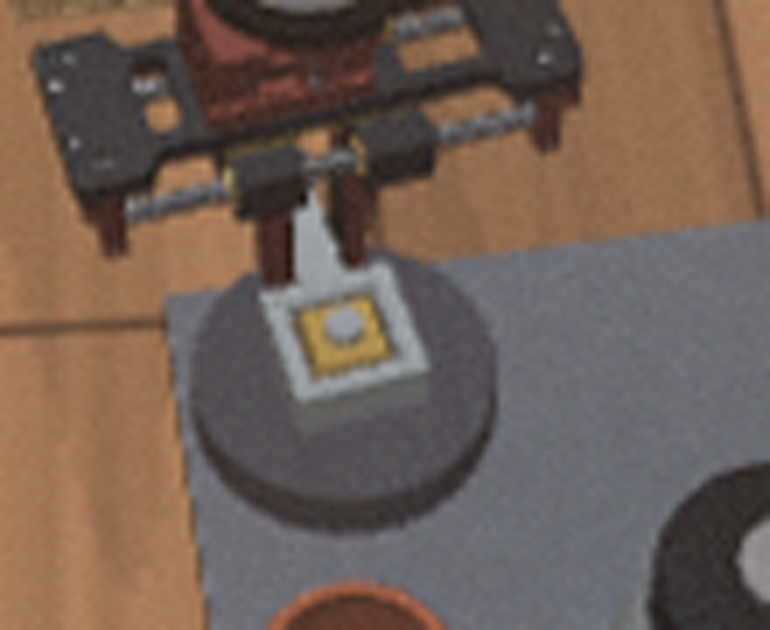

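The ring went over the nut with no contact force. I'll lower it the last millimetre, release, and retreat.

Run:
```python
from h import *
p=np.array([546.30,-111.64])
h=env.move_l([*p,168.6],rate=15,f_stop=8)
s=env.read_state();print(h,s['time_s'],s['tool_pos'],s['force'])
set_gripper(50); 
env.move_l([*p,235],rate=150)
b=1.803; e=np.array([np.cos(b),np.sin(b)])
q=np.array([556.2,-152.5])
env.move_l([*(q+10*e),235],rate=150)
s=env.read_state();np.save('s5.npy',np.r_[s['tool_pos'],s['orientation']]);im=viewer.camera('wrist');print(s['time_s'])
cv2.imwrite('pics/w5.png',im);cv2.imwrite('pics/sd3.png',viewer.camera('side'))
crop('pics/sd3.png',250,160,130,110,6,'pics/c9.png')
```

```text
False 14.8917 [ 546.509 -111.676  169.08 ] [-2.182  0.243  2.242]
16.5333
```

View pics/c9.png

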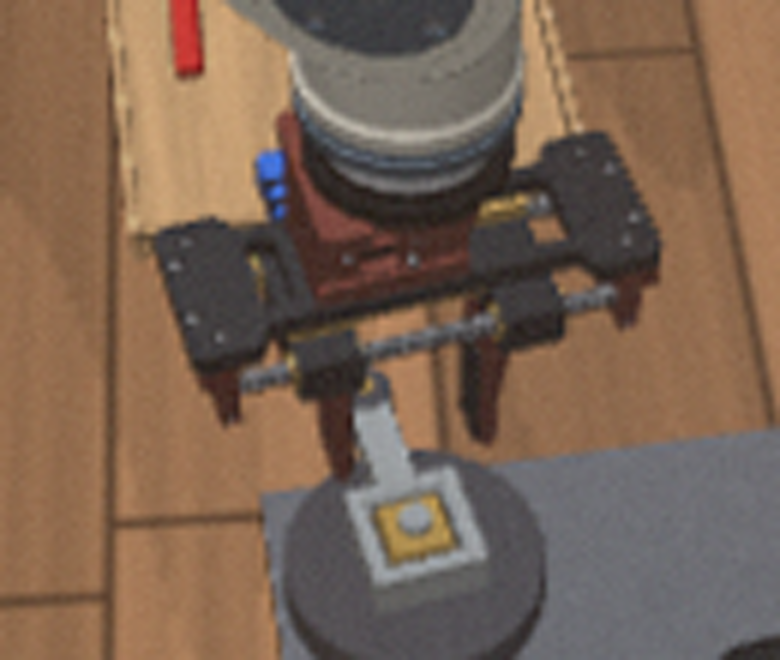

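View pics/w5.png

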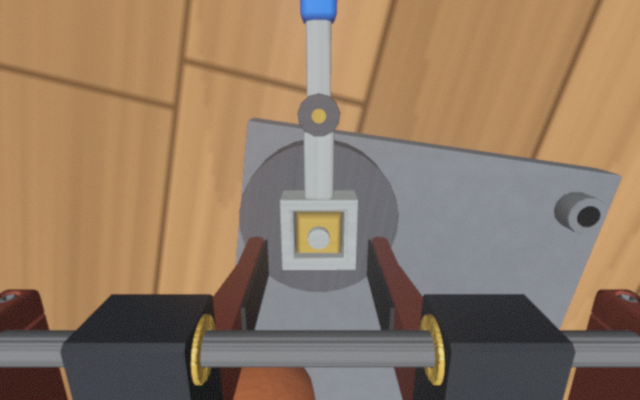

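Run:
```python
from h import *
print('flask',world('top',(530,127),245),'base',world('top',(473,163),60))
print('mate',world('top',(459,200),148))
crop('pics/w5.png',260,170,120,120,5,'pics/c10.png')
C=np.array([556.2,-152.5])
for t in np.linspace(1.8,0.4,8):
    e=np.array([np.cos(t),np.sin(t)]);l=np.array([np.sin(t),-np.cos(t)])
    P=C+175*e-23.5*l
    print(round(t,2),P,P+89*l+37*e,P+89*l-37*e,env.ik([*P,170],quat(t)))
```

```text
flask [ 670.342 -397.237  245.   ] base [ 647.861 -365.092   60.   ]
mate [ 551.743 -293.123  148.   ]
1.8 [493.554  12.584] [571.82   68.837] [588.633  -3.227] [ 0.001  0.443  2.001 -0.     0.697 -0.228]
1.6 [527.6    21.739] [615.482  61.322] [617.643 -12.646] [ 0.019  0.481  1.926 -0.     0.734 -0.011]
1.4 [562.786  23.948] [656.78   45.282] [644.202 -27.641] [ 0.021  0.521  1.848 -0.     0.773  0.192]
1.2 [597.71   19.122] [694.068  21.358] [667.254 -47.613] [ 0.012  0.56   1.769 -0.     0.812  0.383]
1.0 [630.978   7.455] [725.86   -9.498] [685.878 -71.767] [-0.007  0.599  1.692 -0.     0.851  0.564]
0.8 [661.266 -10.59 ] [750.889 -46.055] [699.332 -99.139] [-0.034  0.635  1.619 -0.     0.888  0.737]
0.6 [687.365 -34.292] [768.155 -86.855] [ 707.08  -128.639] [-0.067  0.668  1.552 -0.     0.922  0.904]
0.4 [708.234 -62.707] [ 776.972 -130.273] [ 708.813 -159.09 ] [-0.105  0.696  1.494 -0.     0.951  1.066]
```

View pics/c10.png

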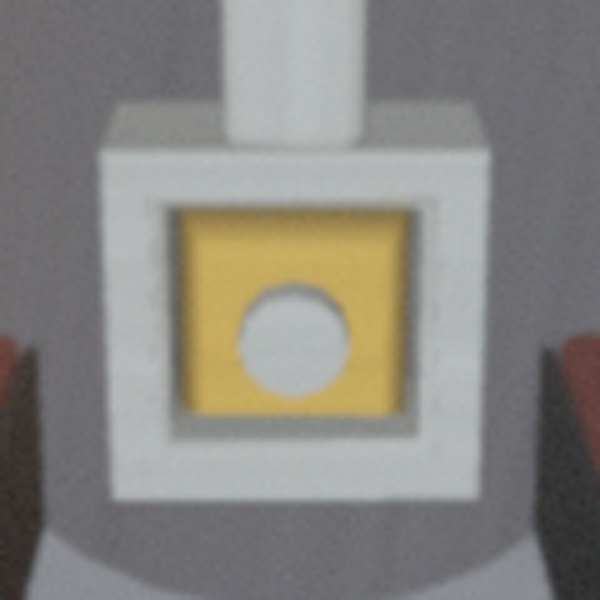

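```bash
cat > push.py <<'E'
from h import *
C=np.array([556.2,-152.5])
E_=lambda t:np.array([np.cos(t),np.sin(t)])
L_=lambda t:np.array([np.sin(t),-np.cos(t)])
def F(l,n=4):
    f=[]
    for _ in range(n):
        env.hold(0.02); f.append(env.read_state()['force'][:2]@l)
    return np.mean(f)
E
python3 - <<'E'
from push import *
t=1.803
env.move_l([*(C+10*E_(t)),260],rate=200)
P=C+175*E_(t)-40*L_(t)
env.reach([*P,260],quat(t)); set_gripper(0); env.move_l([*P,171],rate=150); env.hold(.1)
f0=[];
for _ in range(8): env.hold(.02); f0.append(env.read_state()['force'])
np.save('f0.npy',np.mean(f0,0)); s=env.read_state(); print(s['time_s'],s['tool_pos'],s['width'],np.mean(f0,0),np.std(f0,0))
cv2.imwrite('pics/sd4.png',viewer.camera('side'))
crop('pics/sd4.png',230,100,160,200,3,'pics/c11.png')
E
```

```text
19.4667 [477.499   8.601 171.839] 0.618461969721662 [-0.034 -0.02  -0.301] [0.621 0.3   0.405]
```

View pics/c11.png

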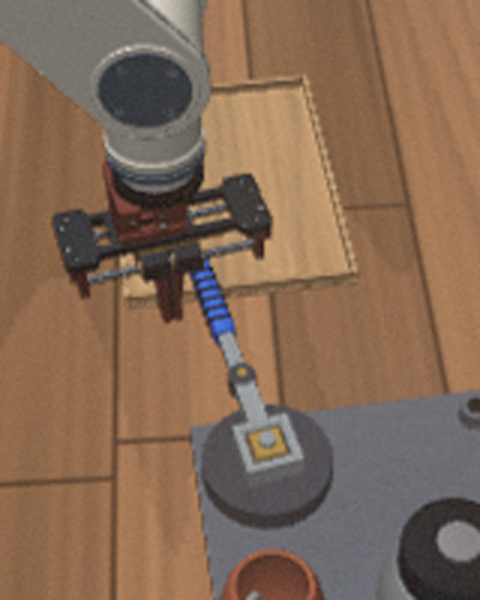

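Run:
```python
from push import *
f0=np.load('f0.npy')[:2]
t=1.803+0.05
while t>0.85:
    env.move_l([*(C+175*E_(t)-23.5*L_(t)),171],quat(t),rate=50)
    l=L_(t); f=-(F(l)-f0@l)
    print(round(t,3),round(f,2),end=' | ')
    if f>6.0:
        f=-(F(l)-f0@l); print('re',round(f,2))
        if f>5.8: break
    t-=0.02
s=env.read_state();print(s['time_s'],s['tool_pos'])
np.save('t.npy',t)
cv2.imwrite('pics/sd5.png',viewer.camera('side'))
crop('pics/sd5.png',230,130,160,140,4,'pics/c12.png')
```

```text
1.853 0.08 | 1.833 0.28 | 1.813 0.48 | 1.793 0.29 | 1.773 -0.1 | 1.753 0.17 | 1.733 0.52 | 1.713 -0.54 | 1.693 0.05 | 1.673 1.21 | 1.653 4.05 | 1.633 3.24 | 1.613 3.44 | 1.593 2.83 | 1.573 2.84 | 1.553 3.08 | 1.533 3.06 | 1.513 3.26 | 1.493 2.99 | 1.473 2.82 | 1.453 2.99 | 1.433 2.95 | 1.413 3.32 | 1.393 2.87 | 1.373 3.11 | 1.353 2.77 | 1.333 3.25 | 1.313 3.22 | 1.293 2.87 | 1.273 2.74 | 1.253 2.9 | 1.233 2.89 | 1.213 2.52 | 1.193 3.05 | 1.173 3.44 | 1.153 3.2 | 1.133 3.4 | 1.113 3.09 | 1.093 3.3 | 1.073 2.68 | 1.053 4.33 | 1.033 8.06 | re 7.31
32.9417 [624.895  10.276 170.807]
```

View pics/c12.png

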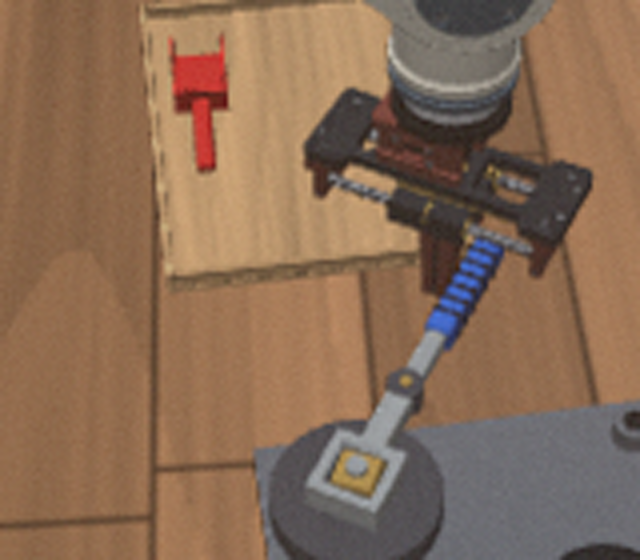

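Force jumped from about 3 N to 8 N at t≈1.04, so the nut is tight and the hinge is beginning to break. I'll push a controlled arc of about 0.19 rad about the pin.

Run:
```python
from push import *
f0=np.load('f0.npy')[:2]
H=C+75*E_(1.043); t=1.02
while t>0.845:
    env.move_l([*(H+100*E_(t)-23.5*L_(t)),171],quat(t),rate=40)
    l=L_(t); f=-(F(l,2)-f0@l)
    print(round(t,3),round(f,2),end=' | ')
    if f>14: break
    t-=0.04
env.hold(0.15)
s=env.read_state();print(t,s['time_s'],s['tool_pos'])
cv2.imwrite('pics/sd6.png',viewer.camera('side'))
crop('pics/sd6.png',290,160,100,100,6,'pics/c13.png')
```

```text
1.02 7.55 | 0.98 7.11 | 0.94 7.33 | 0.9 7.65 | 0.86 7.91 | 0.8199999999999998 34.5583 [640.312   3.75  170.692]
```

View pics/c13.png

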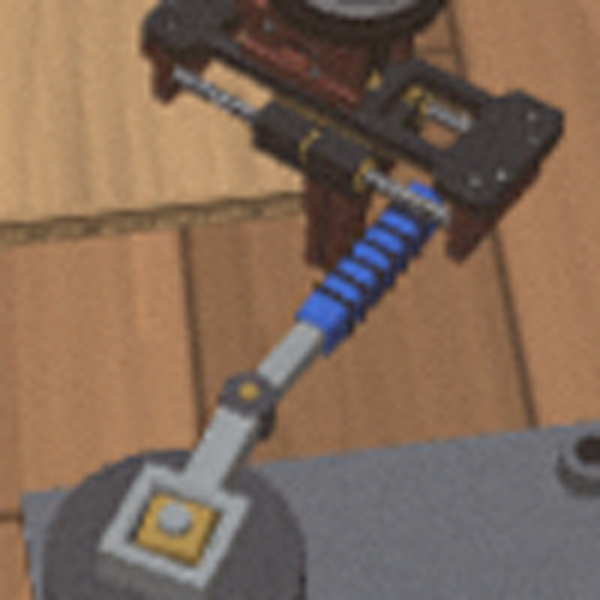

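Run:
```python
from h import *
c=lambda x,y:(290+(x+.5)/6-.5,160+(y+.5)/6-.5)
W=lambda x,y:world('side',c(x,y),107)[:2]
# ring corners outer, hinge, shank axis near grip, grip axis far
rc=np.mean([W(147,462),W(250,495),W(200,592-20),W(100,543)],0)
for nm,p,q in [('head edges L',W(100,543),W(147,462)),('neck',rc,W(248,391)),('C-hinge',np.array([556.2,-152.5]),W(248,391)),('handle',W(248,391),W(402,226)),('handle2',W(248,391),W(318,318))]:
    d=q-p;print(nm,p,np.arctan2(d[1],d[0]))
```

```text
head edges L [ 524.049 -158.383] 1.0678294979650673
neck [ 555.493 -147.703] 1.053572639497325
C-hinge [ 556.2 -152.5] 1.0921358272901664
handle [591.886 -83.729] 0.8531560954451941
handle2 [591.886 -83.729] 0.8404399651172957
```

The picture gives the head at about 1.07 rad and the handle at about 0.85 rad. That is a break of about 0.2 rad, inside the 0.10–0.36 window and held for more than 0.15 s. Next I back off and retreat.

Run:
```python
from push import *
f0=np.load('f0.npy')[:2]
H=C+75*E_(1.043); t=0.86
for u in (0.95,1.04,1.1):
    env.move_l([*(H+100*E_(u)-23.5*L_(u)),171],quat(u),rate=60)
    l=L_(u); print(u, round(-(F(l,2)-f0@l),2))
P=H+100*E_(1.1)-70*L_(1.1)
env.move_l([*P,171],rate=120); env.move_l([*P,270],rate=150)
env.hold(.3)
s=env.read_state();print(s['time_s'],s['tool_pos'],s['force'])
cv2.imwrite('pics/sd7.png',viewer.camera('side'))
crop('pics/sd7.png',290,160,100,100,6,'pics/c14.png')
Q=C-18*E_(1.05)
env.reach([*Q,270],quat(1.05))
s=env.read_state();np.save('s8.npy',np.r_[s['tool_pos'],s['orientation']]);im=viewer.camera('wrist');cv2.imwrite('pics/w8.png',im);print(s['time_s'],s['force'])
```

```text
0.95 7.04
1.04 7.49
1.1 0.7
37.2083 [576.68   33.149 269.193] [-0.133 -0.15  -0.611]
38.0833 [ 0.901 -0.335 -1.161]
```

View pics/c14.png

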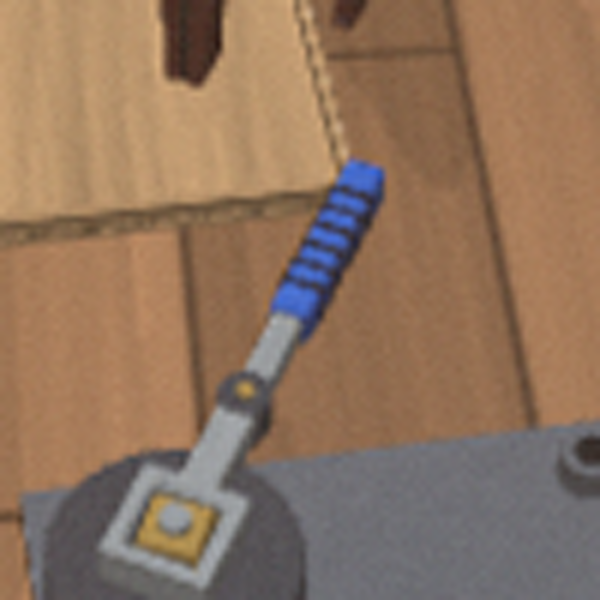

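View pics/w8.png

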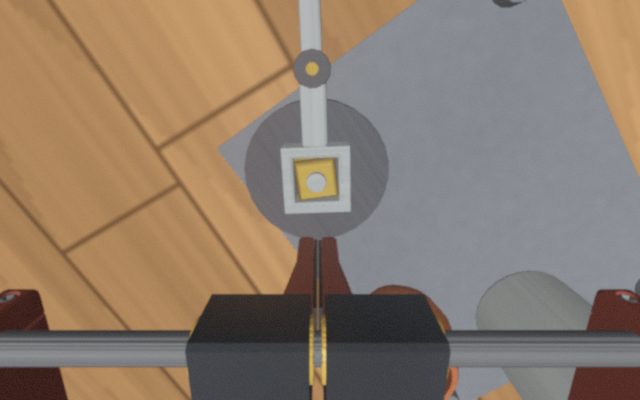

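Run:
```python
from h import *
print(env.read_state()['time_s']); workorder.sign_off(); print(env.read_state()['time_s'])
```

```text
38.1333
the job is handed in; nothing more can be done
the job is handed in; nothing more can be done
```

The job is done and handed in at 38.1 s; sign-off gave no verdict.

- **Placing:** I picked the wrench up by its neck and lowered the ring over the nut. The side forces while lowering stayed under about 2 N, and the vertical force rose by about 7 N in the last millimetre, as the wrench's weight came onto the flange.
- **Click:** I pushed the grip clockwise from one side. The force held at about 3 N while the nut turned, then jumped to about 8 N when it came up tight. I pushed the hinge about 0.2 rad further and held it there. The side camera gave about 0.22 rad and the tool's position about 0.18 rad, both inside the 0.10–0.36 window. I then backed off slowly.
- **Last checks:** the pictures show the handle straight again, the ring seated around the nut, and the robot clear of everything. I did not measure the ring's height at the end. I also took no measurements of the flask, mate and scoop, though the arm kept away from all three.

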